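Fit a toy truck's wheel and press on its axle cap

ROBOT

A 6-joint arm with a two-finger parallel gripper is mounted at the origin on the work surface. World frame = base frame: x ahead of the robot, y to its left, z up, the work surface at z = 0. Lengths are in m, angles in rad, forces in N, time in s.
With the tool pointing down it reaches from about 0.325 to 0.85 m from the base axis. Payload 15.5 kg.
Tool frame: the origin (TCP) lies between the finger pads; the fingertips stand 25 mm ahead of it and the grasp point (between the pads) lies 6 mm ahead of it; z points along the fingers, y is the line along which they close (so a half turn about z gives the same grasp; the last joint's range is limited). The gripper opens to 91 mm and grips with 3 to 60 N. Pads are 32 mm wide; open, the fingers measure 118 mm over their backs; the gripper's body (76 mm by 178 mm) begins 60 mm behind the grasp point.
Start: joints at [1.01, 0.494, 1.345, -0, 1.302, -0.096], TCP at [0.281, 0.558, 0.239] pointing down, gripper open.
Joint ranges: [-2.91, 2.91], [-0.82, 2.16], [0.22, 2.67], [-1.22, 4.37], [0.12, 2.79], [-3.08, 3.08]. Speed limits (rad/s): [1.89, 1.89, 2.57, 3.01, 3.01, 3.01].

INTERFACE

Orientations are given as a rotation vector (axis times angle).
In Python, from cell import arm, jaws, grab_frame, workorder gives the robot as it stands. Calls block until the motion is done:
- arm.move_to(position, orientation): joint-space move of the TCP to a pose.
- arm.line_to(position, frame=None, vel=0.15, force_limit=None): straight line of the TCP; frame=None keeps the orientation; vel is the mean speed in m/s. With force_limit (N) it stops when the force on the tool has changed by that much, and returns True; else False.
- arm.goto_joints(angles): joint-space move.
- jaws.command_gripper(opening, effort=None): finger opening in m; effort is the grip in N (None keeps the last); returns when the fingers have stopped.
- arm.pause(seconds).
- arm.ik(position, orientation): joint angles nearest the present ones, or None.
- grab_frame(name): name is "scene" or "side" or "wrist"; returns a dict with "color" (384x512x3 uint8, blue, green, red), "depth" (384x512 float32, m along the optical axis (not along the pixel's ray), 0 where there is no reading), "fx", "fy", "cx", "cy" (pixels), "k1" (the pictures are not rectified: a ray, as slopes to the right and down, at radius r is drawn at 1 + k1 r^2 times it, then the intrinsics apply), "view" (4x4, takes a point from world to camera coordinates). Camera axes: x right, y down, z forward; pixel columns grow to the right and rows downward; lengths in m; the calibration is good to about 2 mm. A picture is of the moment at which its call begins.
A pose or a line that the arm cannot do raises arm.PlanningError and nothing moves.
- workorder.job_done(): hands the job in; it is judged then, once.
Readings, each from a call of its own:
- arm.read_time_s(): time.
- arm.read_joint_pos(): joint angles.
- arm.read_joint_vel(): joint speeds.
- arm.read_tau(): joint torques, N m.
- arm.read_eef_pos(): TCP position.
- arm.read_eef_rot(): TCP orientation.
- arm.read_contact_force(): force on the tool from outside, world axes, zero at the start.
- arm.read_wrist_torque(): the same for the moment, N m.
- arm.read_finger_gap(): finger opening in m.
- arm.read_grasp_force(): force on a finger pad.
Only numpy, scipy, OpenCV 4.12 (cv2) and the standard library are available. Lean on these libraries where they do the work, as an engineer would, in place of code of your own. Each camera call takes 0.05 s, during which the arm holds its last target. There are 200 camera calls.

TASK

The wooden toy truck on the bench still lacks one wheel: slide the loose wheel onto the bare axle until it rests on the steel shims, then set the steel push-on axle cap over the axle, open side down, and press it straight down past the first stiff part until it stops firmly, tight and level, against the wheel. Feel for that stop and do not ram it, or the wood will be dented; let go of everything, and leave the plane, the jar and the offcut alone.

Things in the scene. Friction and masses are not known exactly. Their poses are not given: they have to be found in the camera images.
- truck: Wooden toy truck fixed on its side between bench dogs: 200 x 56 mm (its x, y), 60 mm thick, square cab on the +y side at the +x end. Origin: centre of its underside on the bench, z up. Two steel axles stand up from its upper face, on its x axis: the bare one 55 mm to -x; the one 55 mm to +x already has wheel and cap (top 110 mm above the bench) and shows the finished look.
- axle_foot (a point): Centre of the bare axle where it leaves the truck's upper face, 60 mm above the bench; z up along the axle. Steel shim washers (22 mm diameter) lie round it; their total height is 3 to 6 mm, differs each time and is not measured; the wheel rests on them. The axle is a plain round 12 mm shaft: straight for 36 mm above this point, then tapering over 10 mm to a flat tip 7 mm wide.
- axle_tip (a point): Centre of the bare axle's tip, 46 mm above axle_foot, 106 mm above the bench.
- wheel: Loose plain wooden wheel lying flat on the bench, 56 mm diameter, 22 mm thick, 15 mm through hole, about 40 g. Origin: centre of its underside, z along its axis. Resting on the shims, its top is 25 to 28 mm above axle_foot.
- cap: Loose round steel push-on axle cap, standing open side down on the bench: 30 mm diameter, 24 mm high, closed top, with a flange (36 mm diameter, 3 mm high) round its foot; about 50 g. Origin: centre of its underside, z up. An 18 mm wide funnel mouth leads to the ring of inner teeth, 4 to 9 mm above the underside and 9 mm across, which bite on the 12 mm axle.
- cap_top (a point): Centre of the cap's top, 24 mm above its underside. Pressing force: the teeth meet the axle's taper with the underside about 37 mm above axle_foot; the force rises to 6 to 13 N on the taper, then is 3 to 8 N on the straight part; the stop on the wheel (underside at 25 to 28 mm) makes it climb steeply. A total press of 20 to 25 N is right; over 34 N on the wheel dents it, so come slowly (under 10 mm/s). The cap stays on the shaft where left.
- plane: Bystander: blue and black hand plane, 200 x 58 mm, about 95 mm high, standing on the bench. Origin at the centre of its sole, its length along its x.
- jar: Bystander: jar, 64 mm diameter, 70 mm high. Origin at the centre of its underside.
- offcut: Bystander: light wooden offcut, 120 x 45 x 30 mm. Origin at the centre of its underside.
There are look-alikes about, which are no part of the job. Leave any black or purple look-alike of the wheel alone. Of the things that look like the truck, take the one that is nearest to the robot's base at the start.

How it is judged:
On the way, in this order (a step that is already met when the one before it is completed fails the run):
1. the wheel lies flat on the shims, let go, round the bare axle (horizontal distance between wheel and axle_foot below 0.003 m and z of wheel in the frame of axle_foot between 0.001 and 0.008 m and angle between wheel's own z axis and vertical below 0.06 rad and contact force between wheel and the fingers below 0.1 N), for 0.2 s.
2. the cap is pressed home: it bears on the wheel with more than 8 N (horizontal distance between wheel and axle_foot below 0.003 m and z of wheel in the frame of axle_foot between 0.001 and 0.008 m and angle between each of wheel, cap's own z axis and vertical below 0.06 rad and horizontal distance between cap and axle_foot below 0.0025 m and z of cap in the frame of wheel between 0.02 and 0.024 m and contact force between cap and wheel above 8 N), for 0.04 s.
At the end, for the whole second after the job is handed in: The wheel lies round the bare axle on the shims (within 3 mm of centre, underside 1 to 8 mm above axle_foot, level within 0.06 rad); the cap is on the axle, within 2.5 mm of centre, level within 0.06 rad, its underside 20 to 24 mm above the wheel's (at most 2 mm off the wheel); both at rest (horizontal distance between wheel and axle_foot below 0.003 m and z of wheel in the frame of axle_foot between 0.001 and 0.008 m and angle between each of wheel, cap's own z axis and vertical below 0.06 rad and horizontal distance between cap and axle_foot below 0.0025 m and z of cap in the frame of wheel between 0.02 and 0.024 m and linear speed of each of cap, wheel below 0.02 m/s); the robot touches nothing.
It fails at once if the cap bears on the wheel with more than 34 N (dented wood) (contact force between cap and wheel above 34 N).
It fails at once if the truck or its axle is pressed by the wheel with more than 60 N (contact force between wheel and truck above 60 N).
It fails at once if a bystander (plane, jar, offcut) is moved by more than 15 mm (distance of any of plane, jar, offcut from where it was at the start of the episode above 0.015 m).
It also fails if it takes over 61 s, if anything falls off the work surface, if the arm or the gripper's body presses on something with over 40 N, if the wrist force passes 120 N, or if a joint passes its speed limit or range.

## Working session

There is one attempt and no reset: what is moved stays moved. The work goes in short steps, each a Python script; the robot and the scene stay as the last script left them, time stands still between calls to the robot, and variables do not carry over. Pictures are saved under pics/ and viewed, at most 10 in all, crops included, and the job is handed in when it is done.

```bash
ls; mkdir -p pics; cat > h.py <<'E'
import numpy as np, cv2
from cell import arm, jaws, grab_frame, workorder
def cloud(f):
    """world xyz per pixel, nan without depth"""
    K=np.array([[f['fx'],0,f['cx']],[0,f['fy'],f['cy']],[0,0,1.]]); d=f['depth']
    h,w=d.shape; u,v=np.meshgrid(np.arange(w),np.arange(h))
    n=cv2.undistortPoints(np.stack([u,v],-1).reshape(-1,1,2).astype(np.float64),K,np.array([f['k1'],0,0,0.])).reshape(h,w,2)
    p=np.dstack([n[...,0]*d,n[...,1]*d,d]).astype(float); p[d<=0]=np.nan
    T=np.linalg.inv(f['view']); return p@T[:3,:3].T+T[:3,3]
E
python3 - <<'E'
from h import *
fs={n:grab_frame(n) for n in("scene","side")}
import pickle; pickle.dump(fs,open('f0.pkl','wb'))
for n in fs: cv2.imwrite(f'pics/{n}0.png',cv2.resize(fs[n]['color'],(800,600)))
for n,f in fs.items():print(n,np.linalg.inv(f['view'])[:3,3],f['fx'],f['k1'])
print(arm.read_time_s(), arm.read_eef_rot())
E
```

```text
pics
scene [0.96503496 0.74491403 0.98224929] 416.4935511205082 0.013547511117365161
side [-0.169001   -0.92864966  0.80799937] 391.6972404735163 0.005031687311624068
0.1 [-7.24984991e-01 -3.05645034e+00  1.59210210e-03]
```

View pics/scene0.png

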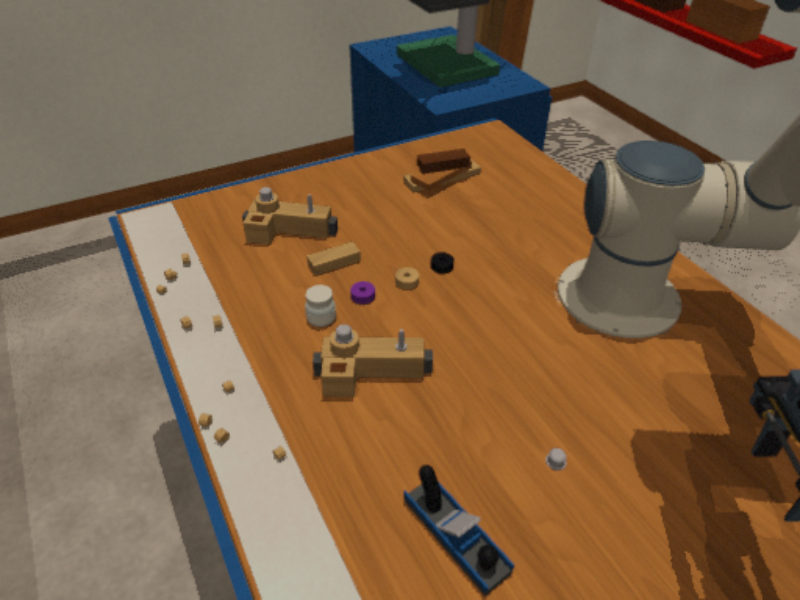

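View pics/side0.png

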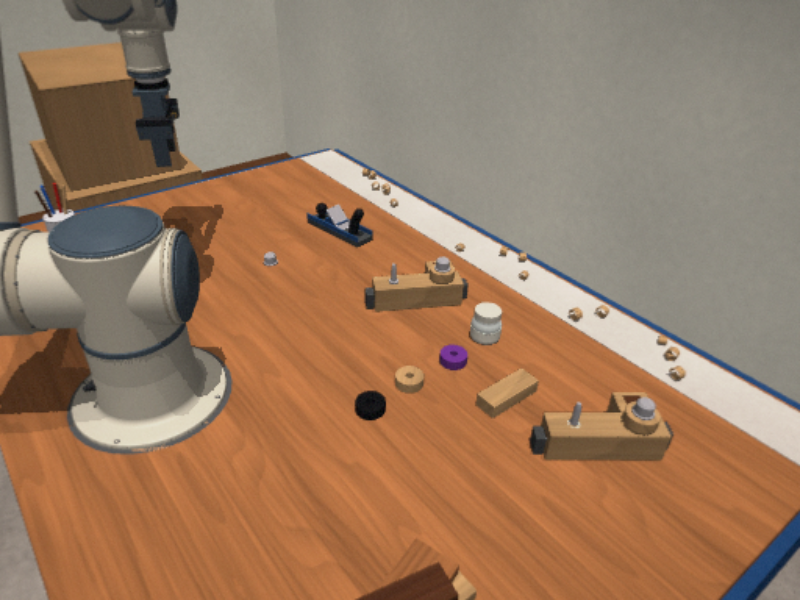

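Scene view (800x600): trucks at (370,360) and (290,218). Wooden wheel at (407,279), with look-alikes in purple at (363,292) and black at (442,262). Cap at (557,459), jar at (320,305), offcut at (333,258), plane at (455,530). Next I measure both trucks' distances from the base, then the wheel, the cap and the axle.

```bash
python3 - <<'E'
from h import *
import pickle; fs=pickle.load(open('f0.pkl','rb'))
C={n:cloud(f) for n,f in fs.items()}
def blob(n,u,v,r,zlo,zhi):
    u,v,r=[int(x*.64) for x in(u,v,r)]
    p=C[n][v-r:v+r,u-r:u+r].reshape(-1,3); p=p[(p[:,2]>zlo)&(p[:,2]<zhi)]
    return p
def show(l,p): print(l,len(p),p.min(0).round(3),p.max(0).round(3),'mid',((p.min(0)+p.max(0))/2).round(4),'med',np.median(p,0).round(4))
for n,t in(("scene",[("wheel",407,279,20),("cap",557,459,20),("jar",320,305,30),("offcut",333,258,32),("purple",363,292,17),("plane",455,530,70)]),("side",[("wheel",409,379,20),("cap",270,258,15),("jar",486,323,27)])):
    for l,u,v,r in t: show(n+' '+l,blob(n,u,v,r,.008,.12))
for n,l,u,v,r in(("scene","near",400,340,22),("scene","far",310,203,18),("side","near",394,272,18),("side","far",576,415,22)):
    show(n+' axle '+l,blob(n,u,v,r,.075,.115))
for n,l,u,v,r in(("scene","near",370,360,75),("side","near",416,285,60),("scene","far",290,218,60)):
    p=blob(n,u,v,r,.052,.065); show('truck '+n+l,p)
    print(cv2.minAreaRect((p[:,:2]*1000).astype(np.float32)))
    show('  cap top',blob(n,u,v,r,.104,.113))
f=fs['scene']['color'];cv2.imwrite('pics/c1.png',cv2.resize(f[150:310,190:380],None,fx=4,fy=3.7,interpolation=cv2.INTER_CUBIC))
E
```

```text
scene wheel 157 [ 0.382 -0.293  0.009] [ 0.437 -0.231  0.027] mid [ 0.4095 -0.2617  0.0179] med [ 0.4101 -0.2559  0.0202]
scene cap 103 [0.394 0.279 0.008] [0.423 0.306 0.029] mid [0.4083 0.2923 0.0184] med [0.4105 0.2943 0.0225]
scene jar 476 [ 0.601 -0.271  0.008] [ 0.664 -0.071  0.113] mid [ 0.6323 -0.1709  0.0609] med [ 0.6385 -0.2215  0.0589]
scene offcut 557 [ 0.471 -0.543  0.008] [ 0.641 -0.247  0.073] mid [ 0.5559 -0.3949  0.0403] med [ 0.5312 -0.3942  0.0271]
scene purple 174 [ 0.495 -0.293  0.008] [ 0.55  -0.232  0.026] mid [ 0.5224 -0.2628  0.0174] med [ 0.5244 -0.2556  0.0207]
scene plane 2168 [0.584 0.227 0.008] [0.682 0.431 0.098] mid [0.6325 0.3288 0.0532] med [0.6413 0.3439 0.0271]
side wheel 240 [ 0.374 -0.292  0.008] [ 0.429 -0.235  0.026] mid [ 0.4016 -0.2638  0.0169] med [ 0.3995 -0.2692  0.0211]
side cap 45 [0.384 0.271 0.008] [0.416 0.299 0.026] mid [0.3998 0.285  0.0173] med [0.3989 0.2831 0.0206]
side jar 448 [ 0.539 -0.278  0.008] [ 0.685 -0.117  0.074] mid [ 0.6123 -0.1974  0.0411] med [ 0.612  -0.2566  0.048 ]
scene axle near 31 [ 0.541 -0.035  0.076] [ 0.5
[... 783 characters left out ...]
89  0.1086]
truck sidenear 507 [ 0.491 -0.229  0.052] [0.706 0.009 0.065] mid [ 0.5983 -0.1096  0.0585] med [ 0.5767 -0.0552  0.0592]
((574.24072265625, -83.61958312988281), (218.90835571289062, 200.16090393066406), 58.861820220947266)
  cap top 40 [ 0.537 -0.1    0.104] [ 0.652 -0.034  0.112] mid [ 0.5946 -0.0674  0.1079] med [ 0.6338 -0.0854  0.1072]
truck scenefar 511 [ 0.474 -0.659  0.052] [ 0.691 -0.498  0.065] mid [ 0.5824 -0.5786  0.0585] med [ 0.5788 -0.5695  0.0587]
((581.4404907226562, -562.0523681640625), (110.65143585205078, 199.9099884033203), 57.74860763549805)
  cap top 30 [ 0.525 -0.624  0.105] [ 0.63  -0.543  0.111] mid [ 0.5772 -0.5838  0.1079] med [ 0.6146 -0.61    0.1081]
```

View pics/c1.png

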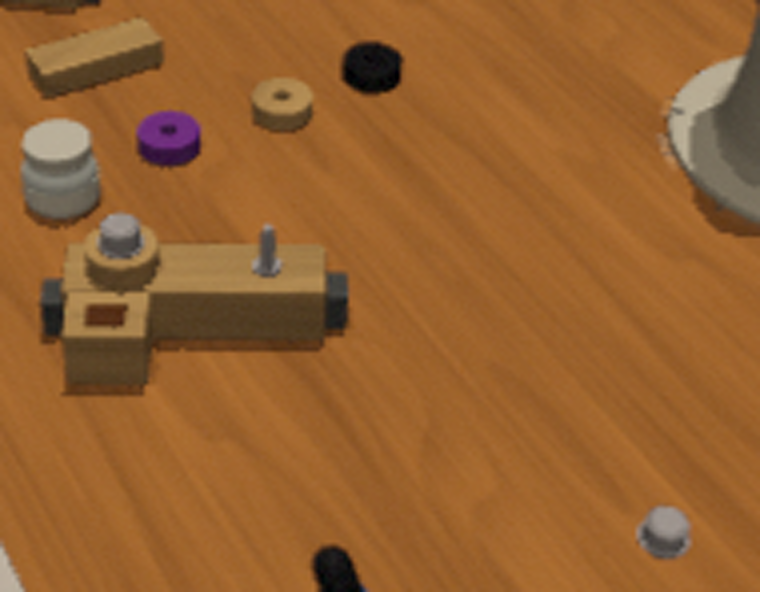

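The near truck is about 0.61 m from the base and the far one about 0.82 m, so it is the near one, with its bare axle at about (0.543,-0.032). The crop shows the only plain wooden wheel at (282,103), with purple and black ones beside it, and the cap at (665,532). The two fixed cameras differ by about 7 mm, so I'll refine from above with the wrist camera. The start orientation already closes along the truck's y.

```bash
python3 - <<'E'
from h import *
import pickle
R0=np.array([-7.24984991e-01,-3.05645034e+00,0]);R0*=np.pi/np.linalg.norm(R0)
W={}
for l,p in(("cap",(.404,.289,.2)),("axle",(.543,-.032,.27)),("wheel",(.405,-.262,.2))):
    arm.move_to(p,R0); arm.pause(.15); W[l]=grab_frame("wrist"); print(l,arm.read_time_s(),arm.read_eef_pos())
pickle.dump(W,open('w.pkl','wb'))
print(np.linalg.inv(W['wheel']['view'])[:3,3],W['wheel']['fx'],W['wheel']['k1'],arm.read_contact_force())
cv2.imwrite('pics/w.png',np.hstack([cv2.resize(W[l]['color'],(266,200)) for l in W]))
for l,zr in(("cap",[(.008,.03),(.020,.028)]),("axle",[(.07,.115),(.1,.115)]),("wheel",[(.01,.03),(.018,.026)])):
    P=cloud(W[l]); g={'cap':(.404,.289),'axle':(.543,-.032),'wheel':(.405,-.262)}[l]
    for a,b in zr:
        m=(P[...,2]>a)&(P[...,2]<b)&(np.hypot(P[...,0]-g[0],P[...,1]-g[1])<.045)
        p=P[m]; v,u=np.nonzero(m)
        if len(p): print(l,a,b,len(p),p.min(0).round(4),p.max(0).round(4),'circ',cv2.minEnclosingCircle((p[:,:2]*1000).astype(np.float32)),'med',np.median(p,0).round(4),'px',u.mean(),v.mean())
E
```

```text
cap 1.45 [0.40389055 0.28991268 0.20004183]
axle 2.9917 [ 0.54286576 -0.03101878  0.26987299]
wheel 4.2667 [ 0.40576107 -0.26138939  0.20022222]
[ 0.34665179 -0.23262792  0.3453551 ] 269.5745503759923 -0.039727327171538526 [-0.39550962 -0.32372043 -0.09428458]
cap 0.008 0.03 462 [0.388  0.2753 0.008 ] [0.4172 0.3043 0.0256] circ ((402.5272521972656, 289.95941162109375), 14.802776336669922) med [0.4014 0.2903 0.0227] px 256.0151515151515 183.43290043290042
cap 0.02 0.028 396 [0.3891 0.276  0.02  ] [0.4165 0.3036 0.0256] circ ((402.7337646484375, 289.6235046386719), 14.279397964477539) med [0.4025 0.29   0.0229] px 256.09090909090907 184.42676767676767
axle 0.07 0.115 101 [ 0.5365 -0.0385  0.0719] [ 0.5474 -0.0273  0.107 ] circ ((542.2877197265625, -33.23056411743164), 5.912143230438232) med [ 0.54   -0.0319  0.099 ] px 254.92079207920793 184.87128712871288
axle 0.1 0.115 46 [ 0.5381 -0.0372  0.1002] [ 0.5467 -0.029   0.107 ] circ ((542.3309936523438, -33.403263092041016), 4.433755874633789) med [ 0.5417 -0.0329  0.1048] px 254.84782608695653 187.43478260869566
wheel 0.01 0.03 1494 [ 0.377  -0.2906  0.0113] [ 0.4325 -0.2354  0.0237] circ ((404.84710693359375, -263.21697998046875), 27.940309524536133) med [ 0.4037 -0.2628  0.0212] px 254.97255689424364 184.02275769745648
wheel 0.018 0.026 1456 [ 0.3771 -0.2906  0.018 ] [ 0.4325 -0.2359  0.0237] circ ((404.9090270996094, -263.2890930175781), 27.8507080078125) med [ 0.4039 -0.2629  0.0212] px 254.96153846153845 184.30563186813185
```

View pics/w.png

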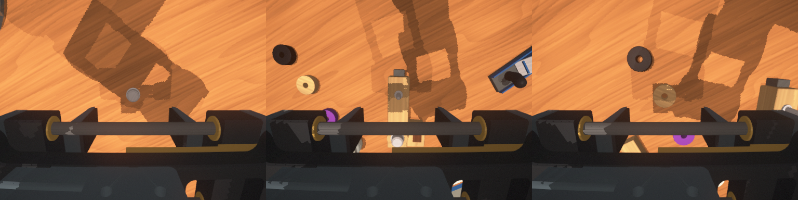

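Wrist views, left to right: cap at (133,95), axle tip at (398,96), wooden wheel at (664,96), each where expected and all heights sane (22.7, 105 and 21 mm). Next I close on the wheel to centre it in the gripper, then release and look again to learn the camera-to-tool offset.

```bash
cat >> h.py <<'E'
import pickle
R0=np.array([-7.24984991e-01,-3.05645034e+00,0]);R0*=np.pi/np.linalg.norm(R0)
RM=cv2.Rodrigues(R0)[0]
def circ(f,g,a,b,r=.045):
    P=cloud(f); m=(P[...,2]>a)&(P[...,2]<b)&(np.hypot(P[...,0]-g[0],P[...,1]-g[1])<r); p=P[m]
    return np.array(cv2.minEnclosingCircle((p[:,:2]*1000).astype(np.float32))[0])/1000,p
E
python3 - <<'E'
from h import *
W=pickle.load(open('w.pkl','rb'))
for lo in(.1,.103,.1045):
    c,p=circ(W['axle'],(.5423,-.0333),lo,.115,.02);print('tip',lo,c,len(p),np.median(p,0))
arm.move_to([.4049,-.2633,.09],R0)
arm.line_to([.4049,-.2633,.027],vel=.1)
jaws.command_gripper(.05,10); print('gap',arm.read_finger_gap(),arm.read_grasp_force())
e=arm.read_eef_pos(); print(e)
jaws.command_gripper(.085)
arm.line_to([.4049,-.2633,.2],vel=.2); arm.pause(.15); f=grab_frame("wrist")
c,p=circ(f,(.405,-.263),.018,.026); d=c-np.array(e)[:2]
print('wheel',c,len(p),'seen minus tcp, tool x,y:',RM[:2,0]@d,RM[:2,1]@d,arm.read_time_s())
E
```

```text
tip 0.1 [ 0.54233099 -0.03340326] 46 [ 0.54174323 -0.03291646  0.10483006]
tip 0.103 [ 0.54240906 -0.03312645] 32 [ 0.54219322 -0.03320723  0.10516242]
tip 0.1045 [ 0.54249921 -0.03330921] 26 [ 0.54253023 -0.03342473  0.10529103]
gap 0.05503383737453509 10.000218995846808
[ 0.40491206 -0.26332215  0.02705752]
wheel [ 0.4046908 -0.2635629] 1458 seen minus tcp, tool x,y: 8.956355225719386e-05 -0.0003144736412050254 8.0583
```

```bash
python3 - <<'E'
from h import *
g=[.4047,-.2633]; t=[.5426,-.0330]
arm.line_to([*g,.027],vel=.15)
jaws.command_gripper(.05,15); print('gap',arm.read_finger_gap(),arm.read_eef_pos())
arm.line_to([*g,.15],vel=.2)
arm.move_to([*t,.16],R0); arm.line_to([*t,.140],vel=.05);arm.pause(.1)
print(arm.read_contact_force())
s=arm.line_to([*t,.1],vel=.03,force_limit=5); print(s,arm.read_eef_pos(),arm.read_contact_force())
if not s:
    s=arm.line_to([*t,.085],vel=.01,force_limit=5); print(s,arm.read_eef_pos(),arm.read_contact_force())
print(arm.read_time_s(),arm.read_wrist_torque())
E
```

```text
gap 0.05522432156484475 [ 0.40475916 -0.26335089  0.02712816]
[ 0.35494278  0.70014315 -0.80398239]
False [ 0.54268363 -0.03302458  0.10014441] [-0.29376112 -0.65052902  0.23528233]
True [ 0.54260642 -0.03302793  0.09099849] [-1.16476111 -0.8348453   6.91717343]
14.7917 [-0.08562893  0.08224099 -0.01813067]
```

```bash
python3 - <<'E'
from h import *
t=[.5426,-.0330]
jaws.command_gripper(.075); arm.line_to([*t,.2],vel=.2); arm.move_to([*t,.27],R0); arm.pause(.15); f=grab_frame("wrist")
c,p=circ(f,t,.078,.094); print('wheel',c,len(p),np.median(p,0))
A=np.c_[p[:,:2]-c,np.ones(len(p))]; print('plane',np.linalg.lstsq(A,p[:,2],rcond=None)[0])
c,p=circ(f,t,.1045,.115,.02); print('tip',c,len(p),arm.read_time_s())
cv2.imwrite('pics/placed.png',cv2.resize(f['color'][120:240,180:340],(640,480)))
E
```

```text
wheel [ 0.54256592 -0.03336229] 1437 [ 0.54086549 -0.03253329  0.08524153]
plane [ 0.00489838 -0.00203238  0.08520092]
tip [ 0.54197101 -0.03289534] 23 16.5833
```

View pics/placed.png

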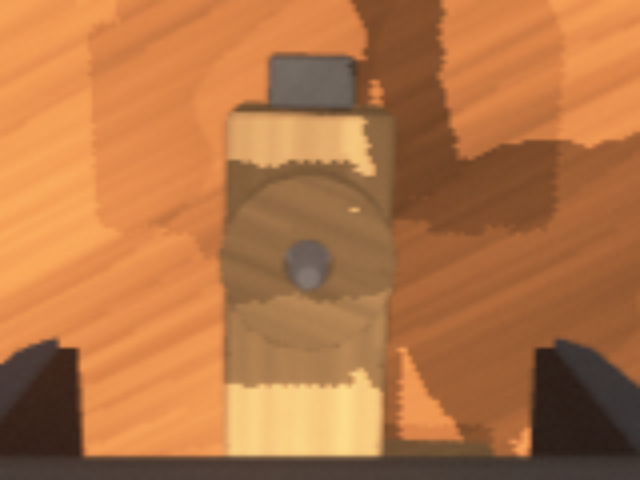

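The wheel lies flat round the axle (about 0.5 mm off centre), top at 85.2 mm, level to 0.005 rad. Now the cap.

```bash
python3 - <<'E'
from h import *
g0=[.4026,.2897]
arm.move_to([*g0,.2],R0); arm.pause(.15); f=grab_frame("wrist")
for a,b in((.008,.03),(.02,.028),(.0215,.028)):
    c,p=circ(f,g0,a,b); r=cv2.minEnclosingCircle((p[:,:2]*1000).astype(np.float32))[1]; print(c,r,len(p),p[:,:2].mean(0))
g=c+.0003*RM[:2,1]
arm.move_to([*g,.08],R0); jaws.command_gripper(.06); s=arm.line_to([*g,.0288],vel=.08,force_limit=6)
print(s,arm.read_eef_pos(),arm.read_contact_force())
jaws.command_gripper(.02,40); print('gap',arm.read_finger_gap(),arm.read_grasp_force(),arm.read_eef_pos())
arm.line_to([*g,.2],vel=.2); t=[.5423,-.0328]
arm.move_to([*t,.17],R0); arm.line_to([*t,.145],vel=.05); arm.pause(.2)
print(arm.read_finger_gap(),arm.read_contact_force(),arm.read_time_s())
f=grab_frame("side"); cv2.imwrite('pics/held.png',cv2.resize(f['color'][120:220,200:340],(700,500)))
E
```

```text
[0.40271158 0.28994324] 14.78087329864502 462 [0.40165115 0.29037562]
[0.40283258 0.28958652] 14.379201889038086 397 [0.40254862 0.28990153]
[0.40243365 0.28996158] 13.96939468383789 333 [0.40274296 0.28988641]
False [0.40266535 0.29028158 0.02897002] [-0.25062545  0.84689337  0.65057359]
gap 0.029580703813614717 40.00113065703772 [0.40267241 0.29028941 0.02895495]
0.029712255287016612 [ 0.18489928 -0.00871283 -0.73286615] 23.6667
```

View pics/held.png

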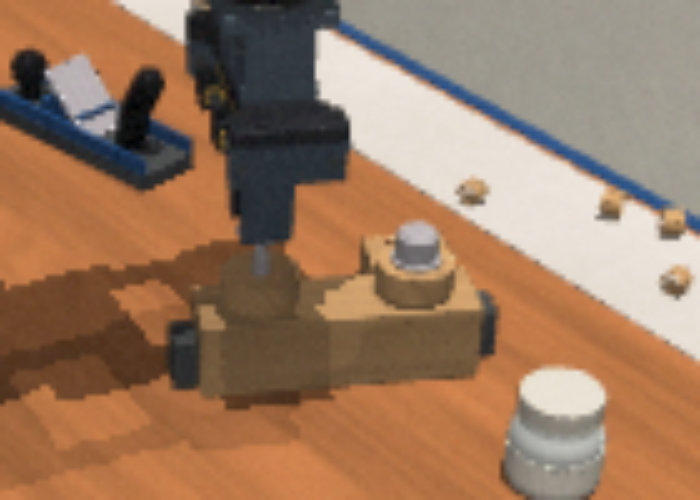

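The cap is held (gap 29.7 mm) and the axle at (262,262) sits right under the fingers. Now I lower the cap and press it slowly.

```bash
python3 - <<'E'
from h import *
t=[.5423,-.0328]
s=arm.line_to([*t,.128],vel=.02,force_limit=5); print(s,arm.read_eef_pos(),arm.read_contact_force())
if not s:
    s=arm.line_to([*t,.109],vel=.004,force_limit=21)
    print(s,arm.read_eef_pos(),arm.read_contact_force(),arm.read_finger_gap(),arm.read_wrist_torque())
    arm.pause(.15); print(arm.read_contact_force())
print(arm.read_time_s())
E
```

```text
False [ 0.54236939 -0.03280267  0.12810413] [ 0.01638684  0.31634362 -1.13754649]
True [ 0.5423653  -0.03276108  0.11487523] [-2.03122263  0.10418069  8.63431763] 0.029207194748039993 [0.07609599 0.30999631 0.01703691]
[-1.70559638  0.4196529   8.66131218]
27.9333
```

```bash
python3 - <<'E'
from h import *
t=[.5423,-.0328]
z=arm.read_eef_pos()[2]; F=[]
for k in range(25):
    s=arm.line_to([*t,z-.0002*(k+1)],vel=.004,force_limit=12); fz=arm.read_contact_force()[2]; F.append((round(arm.read_eef_pos()[2],5),round(fz,1)))
    if s or fz>20: break
arm.pause(.15); print(F,s,arm.read_contact_force(),arm.read_time_s())
E
```

```text
[(np.float64(0.1149), np.float64(6.4)), (np.float64(0.11489), np.float64(10.3)), (np.float64(0.11486), np.float64(13.6)), (np.float64(0.11483), np.float64(17.2)), (np.float64(0.11482), np.float64(21.5))] False [-4.4631662   1.1947351  20.70741401] 29.3333
```

A steep climb at constant height, so it is on the firm stop, held at 20.7 N. Now I release and check.

```bash
python3 - <<'E'
from h import *
t=[.5423,-.0328]
jaws.command_gripper(.06); arm.line_to([*t,.2],vel=.15); arm.move_to([*t,.27],R0); arm.pause(.2); f=grab_frame("wrist")
c,p=circ(f,t,.105,.115,.03); print('cap top',c,len(p),np.median(p,0),np.linalg.lstsq(np.c_[p[:,:2]-c,np.ones(len(p))],p[:,2],rcond=None)[0])
c,p=circ(f,t,.08,.0875); print('wheel',c,len(p),np.median(p,0))
arm.move_to([.45,.1,.35],R0); arm.pause(.2); f=grab_frame("side")
cv2.imwrite('pics/end.png',cv2.resize(f['color'][120:220,200:340],(700,500))); print(arm.read_time_s())
E
```

```text
cap top [ 0.54256091 -0.03334099] 477 [ 0.54183929 -0.03301352  0.10871731] [ 0.01386253 -0.01864162  0.10843946]
wheel [ 0.54258844 -0.03327212] 879 [ 0.53818476 -0.03130234  0.08527032]
32.3333
```

View pics/end.png

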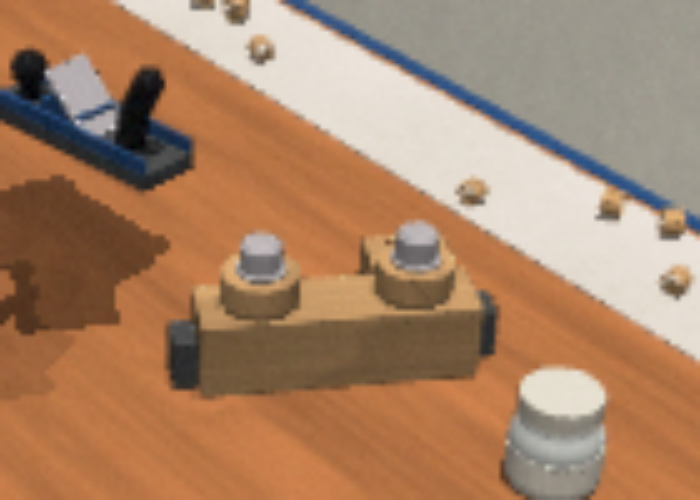

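The finished wheel and cap at (262,270) match the reference at (415,260). The cap top is 23.5 mm above the wheel top, so it is seated. I'm handing the job in.

```bash
python3 -c "
from h import *
print(workorder.job_done())"
```

```text
the job is handed in; nothing more can be done
None
```

The wheel is on the bare axle resting on the shims, the cap is pressed home against it (held at about 21 N), the gripper is clear of everything, and the job is handed in at about 32 s; the judge's result wasn't shown.

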